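# Complete the drift plug set, then hold the depth gauge in the guard window

## Robot

A 6-joint arm with a two-finger parallel gripper is mounted at the origin on the work surface. World frame = base frame: x ahead of the robot, y to its left, z up, the work surface at z = 0. Lengths are in mm, angles in rad, forces in N, time in s.
With the tool pointing down it reaches from about 300 to 775 mm from the base axis. Payload 14.6 kg.
Tool frame: the origin (TCP) lies at the very end of the fingers, on their centre line; the grasp point (between the pads) lies 19 mm behind it; z points along the fingers, y is the line along which they close (so a half turn about z gives the same grasp; the last joint's range is limited). The gripper opens to 94 mm and grips with 3 to 60 N. Pads are 16 mm wide; open, the fingers measure 119 mm over their backs; the gripper's body (75 mm by 177 mm) begins 78 mm behind the grasp point.
Start: joints at [-1.348, 0.3, 1.521, -0, 1.321, -0.067], TCP at [157.161, -527.057, 205.446] pointing down, gripper open.
Joint ranges: [-3.03, 3.03], [-0.79, 2.21], [0.23, 2.52], [-1.04, 4.18], [0, 3.07], [-2.55, 2.55]. Speed limits (rad/s): [2.22, 2.22, 2.57, 3.14, 3.14, 3.14].

## Interface

Orientations are given as [roll, pitch, yaw] about the fixed x, y, z axes, in that order (R = Rz(yaw) Ry(pitch) Rx(roll)).
In Python, from cell import manip, camera, get_calibration gives the robot as it stands. The module is installed in compiled form; this text tells all that it offers.
- The arm moves only by the tool jog_arm, never from a script. Its argument "plan" is one flat list of numbers, 6 for each row, row after row: the shift along the world's x, y, z in m, then the turn, a rotation vector about the world's x, y, z in degrees. A call has 1 to 20 rows; each row is the pose to reach, as a shift and turn from the pose commanded when the call began; what a row does not reach only later rows make up. A row lasts 1/10 s, in which the tool goes at most 50 mm and 8.59 degrees, less where a joint would pass 70% of its speed; a pose out of reach is approached as far as the arm can. A call with a gripper value outside its range is refused whole. "claw" is the finger opening in m, from 0 to 0.094, set as the call begins (left out, the last holds). The fingers move at their own pace and stop on an object; "force" is the grip in N (left out, the last holds). Time passes only in rows, so rows that repeat a pose let the fingers close. It gives the time, the measured TCP pose, the force, the opening and the grip force at its end, in the units of the state.
- manip.read_state(): the state, without advancing time (a new reading comes with each control period).
- camera(name): name is "side" or "top" or "wrist"; returns (picture, depth): 480x640x3 uint8, red, green, blue; 480x640 float32, mm along the optical axis (not along the pixel's ray), 0 where there is no reading.
- get_calibration(name): a dict with "fx", "fy", "cx", "cy" (pixels), "origin" and "attitude" of the camera in the world. Camera axes: x right, y down, z forward; pixel columns grow to the right and rows downward; lengths in mm; the calibration is good to about 2 mm. A picture is of the moment at which its call begins: read the wrist's pose just before it. get_calibration takes no time and is no camera call; for the wrist camera it gives the pose at the moment of the call.
- manip.sign_off(): hands the job in; it is judged then, once.
The state is a dict: "clock": time; "joints": joint angles; "qd": joint speeds; "effort": joint torques, N m; "eef_pos": TCP position; "eef_rot": TCP orientation; "wrist_force": force on the tool from outside, world axes, zero at the start; "moment": the same for the moment, N m; "finger_gap": finger opening in mm; "finger_force": force on a finger pad.
Only numpy, scipy, OpenCV 4.12 (cv2) and the standard library are available. Lean on these libraries where they do the work, as an engineer would, in place of code of your own. Each camera call takes 0.05 s, during which the arm holds its last target. There are 200 camera calls.

## Task

Get the thread check station ready for a reading: stand the two spare drift plugs from in front of the plug rack fully home in the two empty pockets of that rack, leaving the plugs that are already in it where they are. Only then take the thread depth gauge from its holder, pass its blade down through the narrow slot in the guard window and hold it there upright and still for the reading, with its steel shoulder about 15 mm above the window plate and not resting on it; the program finishes while the gripper is still holding the gauge. Leave everything else on the shelf where it lies.

Things in the scene. Friction and masses are not known exactly. Their poses are not given: they have to be found in the camera images.
- rack: fixed dark steel rack block, 64 (x) by 250 (y) by 35 mm high, origin under its centre on the shelf, z up. Four round pockets in a row along y, 60 mm apart, 31 mm wide, 25 mm deep (floor 10 mm above the shelf). Two hold a plug, two are empty; which ones differs every time. A plug fully home stands upright on the pocket floor and shows 65 mm above the rack.
- rack_hole0 (a point): centre of the mouth of pocket 0 of the rack, level with the rack's top, 35 mm above the shelf; -90 mm along the rack's y axis from its middle
- rack_hole1 (a point): centre of the mouth of pocket 1 of the rack, level with the rack's top, 35 mm above the shelf; -30 mm along the rack's y axis from its middle
- rack_hole2 (a point): centre of the mouth of pocket 2 of the rack, level with the rack's top, 35 mm above the shelf; 30 mm along the rack's y axis from its middle
- rack_hole3 (a point): centre of the mouth of pocket 3 of the rack, level with the rack's top, 35 mm above the shelf; 90 mm along the rack's y axis from its middle
- seated0_mid (a point): point on the axis of a drift plug that already stands in a pocket of the rack (to be left there), half-way up. All four plugs are alike: round steel, 28 mm in diameter, 90 mm tall, flat foot with a bevel, a 20 mm wide stub on the top 12 mm, 0.4 kg; z up along the plug.
- seated1_mid (a point): point on the axis of the other drift plug that already stands in a pocket of the rack (to be left there), half-way up. All four plugs are alike: round steel, 28 mm in diameter, 90 mm tall, flat foot with a bevel, a 20 mm wide stub on the top 12 mm, 0.4 kg; z up along the plug.
- spare0_mid (a point): point on the axis of a spare drift plug that stands loose on the shelf in front of the rack, half-way up. All four plugs are alike: round steel, 28 mm in diameter, 90 mm tall, flat foot with a bevel, a 20 mm wide stub on the top 12 mm, 0.4 kg; z up along the plug.
- spare1_mid (a point): point on the axis of the other spare drift plug that stands loose on the shelf in front of the rack, half-way up. All four plugs are alike: round steel, 28 mm in diameter, 90 mm tall, flat foot with a bevel, a 20 mm wide stub on the top 12 mm, 0.4 kg; z up along the plug.
- window (a point): centre of the slot, level with the plate's top face, 100 mm above the shelf. Guard station: fixed grey case 130 (x) by 110 (y) by 100 mm high, closed sides, 6 mm plate on top, hollow below. Slot right through the plate, 32 mm along this point's x, 10 mm along its y, 1.5 mm bevel; z up. The gauge fits either way round.
- gauge_handle (a point): centre of the brass handle of the thread depth gauge, 95 mm above the blade's tip. The gauge stands upright in its holder, blade down; z up, x along the blade's width, y through its thickness. Handle 36 mm (x) by 16 mm (y) by 50 mm high. Below it a steel shoulder 56 by 22 by 10 mm high, its underside 35 mm below this point, then the blade. 0.4 kg in all.
- gauge_tip (a point): middle of the lower end of the gauge's steel blade, same axes as the handle point. The blade is 30 mm (x) by 8 mm (y) and 60 mm long below the shoulder; its last 10 mm taper to 22 by 4 mm
- holder: fixed wooden holder of the gauge, 64 mm (x) by 44 mm (y) by 70 mm high, origin at the centre of its underside, with a slot 36 by 14 mm and 66 mm deep from its top in which the blade hangs; the gauge's shoulder rests on its top face, so the blade reaches 60 mm into it
- torch: bystander: silver torch lying on the shelf, 145 mm long, 36 mm high, origin under its middle
- bumper: bystander: flat rubber bumper ring, 72 mm in diameter, 22 mm high, origin under its centre
- cap: bystander: round grey thread protector cap, 48 mm wide, 28 mm high, open side up, origin under its centre
- dope: bystander: can of thread dope, 76 mm wide, 100 mm high, origin under its centre
- spanner: bystander: spanner lying on the shelf, less than 30 mm high
- brush: bystander: brush lying on the shelf, less than 40 mm high
Things that resemble listed ones, but are neither listed nor needed, are in the scene too. What is shaped like the part that bears spare0_mid but red is not meant.

How it is judged:
By the outcome, as a careful person would: the job done as asked, in the order asked, and still so for the second after the job is handed in, while the arm keeps its last pose, push and grip.
It also fails if it takes over 56 s, if anything falls off the work surface, if the arm or the gripper's body presses on something with over 40 N, if the wrist force passes 120 N, or if a joint passes its speed limit or range.

## Working session

There is one attempt and no reset: what is moved stays moved. The work goes in short steps, Python scripts to look and compute and a tool call to move; the robot and the scene stay as the last step left them, time stands still between calls to the robot, and variables do not carry over. Pictures are saved under pics/ and viewed, at most 10 in all, crops included, and the job is handed in when it is done.

Besides the shell and the picture viewer there is one more tool, called in YAML: its name, and indented under it one key for each argument. jog_arm: Moves the arm, as the interface text tells. Its arguments: {"type":"object","properties":{"plan":{"type":"array"},"claw":{"type":"number"},"force":{"type":"number"}},"required":["plan"]}

```bash
mkdir -p pics; cat > h.py <<'E'
import numpy as np, cv2
from cell import manip, camera, get_calibration
from scipy.spatial.transform import Rotation as R
def cal(n):
    c=get_calibration(n); A=np.array(c["attitude"],float)
    M=A if A.shape==(3,3) else R.from_euler('xyz',A).as_matrix()
    return c,np.array(c["origin"],float),M
def cloud(n):
    c,o,M=cal(n); p,d=camera(n)
    v,u=np.mgrid[:480,:640]
    P=np.stack([(u-c["cx"])/c["fx"]*d,(v-c["cy"])/c["fy"]*d,d],-1)@M.T+o
    P[d==0]=np.nan
    return p,d,P
def ray(n,u,v,z):
    c,o,M=cal(n); r=M@np.array([(u-c["cx"])/c["fx"],(v-c["cy"])/c["fy"],1.])
    return o+r*(z-o[2])/r[2]
E
python3 - <<'E'
from h import *
s=manip.read_state(); print(s)
for n in("top","side"):
    print(get_calibration(n)); p,d,P=cloud(n); np.save(f"pics/{n}P.npy",P); cv2.imwrite(f"pics/{n}.png",p[...,::-1])
E
```

```text
{'clock': 0.0, 'joints': array([-1.34758966e+00,  3.00485002e-01,  1.52160765e+00, -7.24538438e-06,
        1.32068443e+00, -6.66135769e-02]), 'qd': array([ 0.00098815,  0.00024851,  0.00124777,  0.00118518, -0.00065848,
        0.00041594]), 'effort': array([-1.72540811e-03, -5.31804442e+01, -3.52737522e+01,  7.07967044e-02,
        2.44221976e-02, -7.93888876e-05]), 'eef_pos': array([ 157.10718178, -526.80153632,  204.86746144]), 'eef_rot': array([-3.14041038e+00, -7.18389412e-05,  2.89821998e-01]), 'wrist_force': array([-0.51990881,  0.74514871,  0.91118811]), 'moment': array([ 0.02628488, -0.05712406,  0.04156379]), 'finger_force': 0.0, 'finger_gap': 94.12392867549659}
{'fx': 588.3218782870691, 'fy': 588.3218782870691, 'cx': 322.79463889791003, 'cy': 235.0499451931551, 'origin': array([ 308.88048758,   14.60486165, 1408.30013781]), 'attitude': array([-2.95499547,  0.00780551, -1.57913208])}
{'fx': 558.7077641047514, 'fy': 558.7077641047514, 'cx': 329.7445949063265, 'cy': 233.5445252701635, 'origin': array([129.51850979, 811.98748591, 726.11725461]), 'attitude': array([-2.18923786,  0.00836945, -2.65635441])}
```

View pics/top.png

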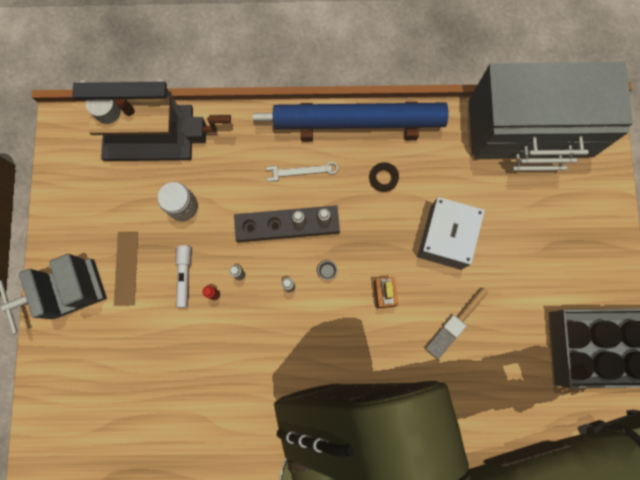

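View pics/side.png

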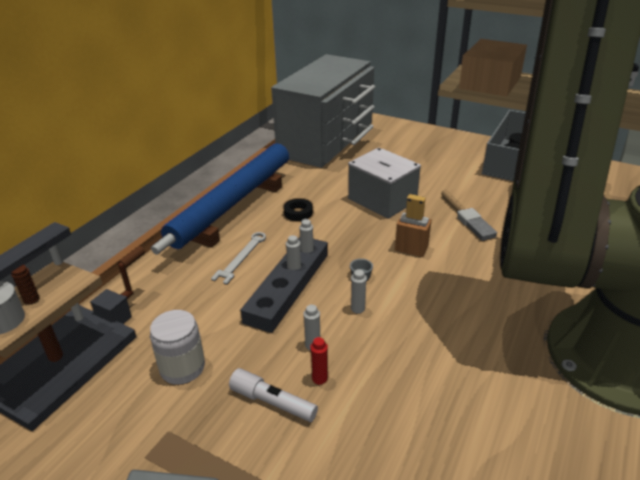

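The top view shows the rack at (287,224) with empty pockets at (249,226) and (275,225). The spares are at (236,271) and (288,284), the red decoy at (209,292), the gauge at (387,291) and the window slot at (454,230). The side view agrees.

```bash
python3 - <<'E'
from h import *
P=np.load("pics/topP.npy"); im=cv2.imread("pics/top.png")
def blob(u,v,r,lo,hi,nm):
    Q=P[v-r:v+r,u-r:u+r].reshape(-1,3); Q=Q[(Q[:,2]>lo)&(Q[:,2]<hi)]
    if len(Q)<3: print(nm,"few"); return
    rc=cv2.minAreaRect(Q[:,:2].astype(np.float32)); 
    print(nm,len(Q),"mean",Q.mean(0).round(1),"rect",np.round(rc[0],1),np.round(rc[1],1),round(rc[2],1))
blob(236,271,14,80,100,"spA"); blob(288,284,14,80,100,"spB")
blob(298,216,14,90,110,"se1"); blob(324,214,14,90,110,"se0"); blob(209,292,14,80,100,"red")
blob(287,224,60,27,42,"rack"); blob(452,231,45,92,108,"window"); blob(387,291,22,100,135,"gauge handle"); blob(387,291,22,62,86,"shoulder/holder")
blob(327,270,14,15,40,"cap");blob(176,200,25,90,110,"dope")
# pocket mouths & slot dark contours
hsv=cv2.cvtColor(im,cv2.COLOR_BGR2HSV); g=im.max(2)
for nm,(u,v,r,z,t) in dict(p3=(249,226,11,35,35),p2=(275,225,11,35,35),slot=(454,230,13,100,90)).items():
    s=g[v-r:v+r,u-r:u+r]; m=(s<t).astype(np.uint8); c,_=cv2.findContours(m,0,2)
    if not c: print(nm,s.min());continue
    c=max(c,key=cv2.contourArea); rc=cv2.minAreaRect(c); b=cv2.boxPoints(rc)+[u-r,v-r]
    W=np.array([ray("top",*q,z) for q in b]); print(nm,W.mean(0).round(1),np.round(rc[1],1),"world box",W[:,:2].round(0).tolist())
E
```

```text
spA 78 mean [478.3 224.2  86.9] rect [479.5 225.4] [21.6 23.8] 46.4
spB 72 mean [448.3 105.4  87.3] rect [447.  105.2] [21.9 20.6] 45.1
se1 73 mean [600.9  80.5  97.5] rect [600.7  81.3] [23.5 24. ] 49.9
se0 75 mean [605.5  20.5  97.1] rect [605.4  21.9] [23.  22.1] 89.7
red 75 mean [431.9 284.   87.3] rect [431.8 285.5] [22.3 23. ] 39.6
rack 2276 mean [594.5 112.3  33.9] rect [546.2 107.7] [176.6 250.4] 3.4
window 2716 mean [ 563.1 -273.    99.2] rect [ 563.3 -273.4] [111.8 132.1] 73.1
gauge handle 142 mean [ 428.1 -119.2  126.1] rect [ 428.9 -120.3] [35.8 16.6] 3.5
shoulder/holder 400 mean [ 427.1 -118.2   71.6] rect [ 429.1 -120.3] [64.2 44.8] 5.1
cap 134 mean [487.2  15.3  25. ] rect [485.9  15.1] [45.  44.1] 88.7
dope 741 mean [647.7 367.   98.6] rect [648.9 366.7] [68.8 71.7] 3.1
p3 48
p2 48
slot [ 564.8 -274.   100. ] [ 2.2 10.7] world box [[553.0, -268.0], [577.0, -275.0], [576.0, -280.0], [552.0, -273.0]]
```

jog_arm:
  plan: [0.03,0.035,0.01,0,0,4.3,0.06,0.07,0.025,0,0,8.6,0.09,0.105,0.025,0,0,13,0.12,0.14,0.025,0,0,17.3,0.15,0.175,0.025,0,0,21.6,0.18,0.21,0.025,0,0,26,0.21,0.245,0.025,0,0,30.3,0.24,0.28,0.025,0,0,34.6,0.248,0.325,0.025,0,0,39,0.256,0.37,0.025,0,0,43.3,0.264,0.415,0.025,0,0,47.6,0.272,0.46,0.025,0,0,52,0.28,0.505,0.025,0,0,56.3,0.288,0.55,0.025,0,0,60.6,0.296,0.6,0.025,0,0,65,0.304,0.65,0.025,0,0,69.3,0.312,0.7,0.025,0,0,73.6,0.321,0.751,0.025,0,0,77.8,0.321,0.751,0.025,0,0,77.8,0.321,0.751,0.025,0,0,77.8]
  claw: 0.07

```text
clock: 2.1
eef_pos: [477.8, 224.7, 229.7]
eef_rot: [-3.14, 0.001, 1.649]
wrist_force: [-0.2, -0.4, -0.0]
finger_gap: 69.9
finger_force: 0.0
```

```bash
python3 - <<'E'
from h import *
s=manip.read_state(); print(s["clock"],s["eef_pos"],s["eef_rot"],get_calibration("wrist"))
p,d,P=cloud("wrist"); np.save("pics/w1P.npy",P); cv2.imwrite("pics/w1.png",p[...,::-1])
E
```

```text
2.1 [477.80497353 224.69538771 229.71120367] [-3.14026439e+00  5.16784651e-04  1.64928514e+00] {'fx': 415.53476387000484, 'fy': 415.53476387000484, 'cx': 321.31741291304115, 'cy': 226.90461516882024, 'origin': array([470.95819408, 308.109941  , 408.3175917 ]), 'attitude': array([2.85337761e+00, 1.09537691e-03, 7.84967915e-02])}
```

View pics/w1.png

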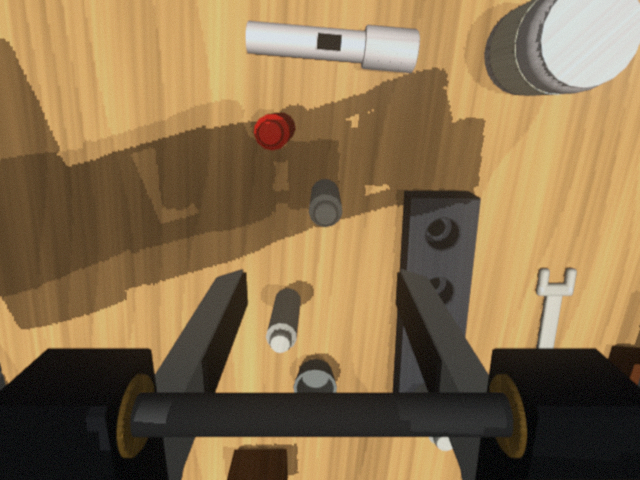

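The wrist view shows spare A at (325,203), the pocket 3 mouth at (441,232), and the pocket next to it at (440,290), partly hidden by a finger.

```bash
python3 - <<'E'
from h import *
P=np.load("pics/w1P.npy"); im=cv2.imread("pics/w1.png")
def blob(u,v,r,lo,hi,nm):
    Q=P[v-r:v+r,u-r:u+r].reshape(-1,3); Q=Q[(Q[:,2]>lo)&(Q[:,2]<hi)]
    rc=cv2.minEnclosingCircle(Q[:,:2].astype(np.float32)); print(nm,len(Q),Q.mean(0).round(1),np.round(rc[0],1),round(rc[1],1))
blob(325,211,22,84,95,"spA"); blob(280,342,18,84,95,"spB");blob(272,131,22,84,95,"red")
# rack edges
Q=P[185:270,395:490].reshape(-1,3); Q=Q[(Q[:,2]>30)&(Q[:,2]<40)]; print("rack",cv2.minAreaRect(Q[:,:2].astype(np.float32)),Q.mean(0))
# pocket: depth below rack top within rack region
Z=P[...,2]
for y0,y1,x0,x1 in((212,252,422,462),(272,310,425,462)):
    s=Z[y0:y1,x0:x1]; m=((s<30)).astype(np.uint8); c,_=cv2.findContours(m,0,2); c=max(c,key=cv2.contourArea)
    (a,b),r=cv2.minEnclosingCircle(c); print("pocket px",a+x0,b+y0,r,ray("top" if 0 else "wrist",a+x0,b+y0,35).round(1), cv2.contourArea(c), cv2.boundingRect(c))
E
```

```text
spA 473 [480.3 225.8  88.8] [480.4 225. ] 9.9
spB 386 [450.4 107.1  88.7] [450.2 105.7] 9.9
red 546 [434.  284.7  88.8] [433.6 284.4] 9.9
rack ((593.7645874023438, 198.90496826171875), (64.59969329833984, 72.57027435302734), 4.266486167907715) [593.37635278 200.41605874  34.31241379]
pocket px 442.0 233.0 16.40131950378418 [593.1 199.4  35. ] 702.5 (4, 6, 32, 31)
pocket px 438.5435962677002 289.08583068847656 13.218157768249512 [598.9 142.1  35. ] 302.5 (5, 5, 22, 25)
```

jog_arm:
  plan: [0.0026,0.0006,-0.04,0,0,0,0.0026,0.0006,-0.08,0,0,0,0.0026,0.0006,-0.12,0,0,0,0.0026,0.0006,-0.15,0,0,0,0.0026,0.0006,-0.175,0,0,0,0.0026,0.0006,-0.19,0,0,0,0.0026,0.0006,-0.19,0,0,0,0.0026,0.0006,-0.19,0,0,0]

```text
clock: 2.95
eef_pos: [481.2, 223.7, 41.2]
eef_rot: [3.141, -0.0, 1.646]
wrist_force: [0.0, -0.4, 0.1]
finger_gap: 70.7
finger_force: 0.0
```

jog_arm:
  plan: [0,0,0,0,0,0,0,0,0,0,0,0,0,0,0,0,0,0,0,0,0,0,0,0,0,0,0,0,0,0,0,0,0,0,0,0,0,0,0,0,0,0,0,0,0,0,0,0]
  claw: 0.02
  force: 35

```text
clock: 3.75
eef_pos: [480.7, 224.6, 40.5]
eef_rot: [-3.141, -0.0, 1.648]
wrist_force: [-0.4, 0.6, 1.3]
finger_gap: 26.9
finger_force: 35.0
```

jog_arm:
  plan: [0,0,0.025,0,0,0,0,0,0.055,0,0,0,0.03,-0.007,0.055,0,0,0,0.06,-0.014,0.055,0,0,0,0.09,-0.021,0.055,0,0,0,0.1126,-0.0259,0.055,0,0,0,0.1126,-0.0259,0.05,0,0,0,0.1126,-0.0259,0.045,0,0,0,0.1126,-0.0259,0.045,0,0,0]

```text
clock: 4.65
eef_pos: [592.1, 198.7, 84.0]
eef_rot: [-3.139, 0.0, 1.648]
wrist_force: [-0.3, -0.6, -3.2]
finger_gap: 27.5
finger_force: 35.0
```

```bash
python3 - <<'E'
from h import *
s=manip.read_state(); print(s["clock"],s["eef_pos"],s["eef_rot"])
p,d,P=cloud("wrist"); np.save("pics/w2P.npy",P); cv2.imwrite("pics/w2.png",p[...,::-1])
E
```

```text
4.65 [592.05186465 198.68427142  83.98351693] [-3.13883904e+00  4.68158965e-04  1.64805062e+00]
```

View pics/w2.png

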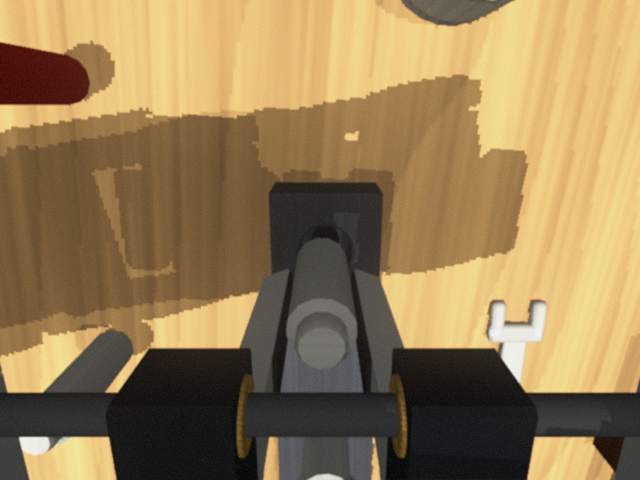

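The plug, with its stub at (323,340), hangs over the pocket, whose far rim shows at (326,232). The rack end is at (270–382,185). I'll measure the rack end and the stub from here.

```bash
python3 - <<'E'
from h import *
P=np.load("pics/w2P.npy")
def sel(y0,y1,x0,x1,lo,hi):
    Q=P[y0:y1,x0:x1].reshape(-1,3); return Q[(Q[:,2]>lo)&(Q[:,2]<hi)]
Q=sel(180,265,260,395,31,39); rc=cv2.minAreaRect(Q[:,:2].astype(np.float32)); b=cv2.boxPoints(rc); print(rc,b.round(1).tolist())
far=b[np.argsort(-b[:,1])[:2]].mean(0); print("pocket3 from end",far-35*np.array([-.075,.997]))
Q=sel(310,370,295,352,125,140);z=np.median(Q[:,2]);Q=Q[abs(Q[:,2]-z)<4];print("stub",len(Q),Q.mean(0),cv2.minEnclosingCircle(Q[:,:2].astype(np.float32)))
E
```

```text
((592.7236328125, 213.27517700195312), (64.2833251953125, 43.921791076660156), 4.607110977172852) [[558.9000244140625, 232.60000610351562], [562.4000244140625, 188.8000030517578], [626.5, 194.0], [623.0, 237.6999969482422]]
pocket3 from end [593.58465576 200.27011536]
stub 2149 [591.55276982 200.90888045 132.34895494] ((591.7987060546875, 199.55142211914062), 9.964106559753418)
```

jog_arm:
  plan: [0.0015,0,0,0,0,0,0.0015,0,-0.005,0,0,0,0.0015,0,-0.009,0,0,0,0.0015,0,-0.012,0,0,0,0.0015,0,-0.015,0,0,0,0.0015,0,-0.018,0,0,0,0.0015,0,-0.018,0,0,0]

```text
clock: 5.4
eef_pos: [594.7, 198.6, 66.9]
eef_rot: [-3.141, 0.0, 1.648]
wrist_force: [-0.2, -0.5, -3.7]
finger_gap: 27.6
finger_force: 35.0
```

jog_arm:
  plan: [0,0,-0.004,0,0,0,0,0,-0.008,0,0,0,0,0,-0.012,0,0,0,0,0,-0.015,0,0,0,0,0,-0.0165,0,0,0,0,0,-0.0165,0,0,0]

```text
clock: 6.0
eef_pos: [594.9, 198.6, 50.8]
eef_rot: [-3.142, -0.0, 1.648]
wrist_force: [0.6, 0.5, -3.8]
finger_gap: 27.3
finger_force: 35.0
```

jog_arm:
  plan: [0,0,0,0,0,0,0,0,0,0,0,0,0,0,0,0,0,0,0,0,0,0,0,0,0,0,0.035,0,0,0,0,0,0.08,0,0,0,-0.03,-0.02,0.1,0,0,0,-0.07,-0.045,0.1,0,0,0,-0.11,-0.07,0.1,0,0,0,-0.1443,-0.0935,0.1,0,0,0,-0.1443,-0.0935,0.1,0,0,0,-0.1443,-0.0935,0.1,0,0,0]
  claw: 0.065

```text
clock: 7.2
eef_pos: [451.0, 105.0, 151.8]
eef_rot: [3.14, -0.0, 1.647]
wrist_force: [0.6, -0.4, 0.5]
finger_gap: 64.9
finger_force: 0.0
```

```bash
python3 - <<'E'
from h import *
s=manip.read_state(); print(s["clock"],s["eef_pos"],s["eef_rot"])
p,d,P=cloud("wrist"); np.save("pics/w3P.npy",P); cv2.imwrite("pics/w3.png",p[...,::-1])
E
```

```text
7.2 [450.95576859 105.02564536 151.76477933] [ 3.13973329e+00 -1.73579929e-04  1.64688791e+00]
```

View pics/w3.png

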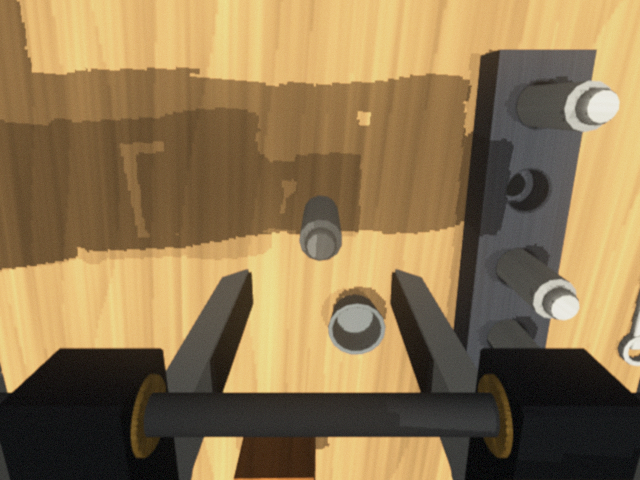

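Plug A stands in the end pocket (597,105). The next pocket is empty at (527,190), and spare B's stub is at (320,245).

```bash
python3 - <<'E'
from h import *
P=np.load("pics/w3P.npy")
def blob(u,v,r,lo,hi,nm):
    Q=P[v-r:v+r,u-r:u+r].reshape(-1,3); Q=Q[(Q[:,2]>lo)&(Q[:,2]<hi)]
    rc=cv2.minEnclosingCircle(Q[:,:2].astype(np.float32)); print(nm,len(Q),Q.mean(0).round(1),np.round(rc[0],1),round(rc[1],1))
blob(320,245,25,84,95,"spB"); blob(597,105,28,93,110,"A"); blob(563,302,22,93,110,"seated1")
Z=P[165:215,498:556,2]; m=(Z<29).astype(np.uint8); c,_=cv2.findContours(m,0,2); c=max(c,key=cv2.contourArea); (a,b),r=cv2.minEnclosingCircle(c)
print(a+498,b+165,r,cv2.boundingRect(c)); 
c,o,M=cal("wrist"); s=manip.read_state()
print(ray("wrist",a+498,b+165,35))
E
```

```text
spB 780 [450.  106.4  88.8] [450.3 105.3] 10.0
A 1222 [592.3 198.9  98.5] [593.7 199.1] 10.2
seated1 854 [600.9  81.8  98.5] [602.2  81.1] 10.3
526.0 189.0 21.931812286376953 (8, 4, 41, 41)
[596.58519478 141.35468539  35.        ]
```

jog_arm:
  plan: [0,0,-0.035,0,0,0,0,0,-0.07,0,0,0,0,0,-0.095,0,0,0,0,0,-0.11,0,0,0,0,0,-0.11,0,0,0,0,0,-0.11,0,0,0]

```text
clock: 7.85
eef_pos: [451.3, 105.6, 41.2]
eef_rot: [-3.142, -0.0, 1.648]
wrist_force: [-0.6, -0.5, 0.1]
finger_gap: 65.2
finger_force: 0.0
```

jog_arm:
  plan: [0,0,0,0,0,0,0,0,0,0,0,0,0,0,0,0,0,0,0,0,0,0,0,0,0,0,0,0,0,0,0,0,0,0,0,0,0,0,0,0,0,0,0,0,0,0,0,0]
  claw: 0.02
  force: 35

```text
clock: 8.65
eef_pos: [450.6, 105.2, 41.1]
eef_rot: [3.141, -0.0, 1.648]
wrist_force: [-2.0, -0.1, 5.5]
finger_gap: 27.1
finger_force: 35.0
```

jog_arm:
  plan: [0,0,0.025,0,0,0,0,0,0.055,0,0,0,0.035,0.01,0.055,0,0,0,0.07,0.02,0.055,0,0,0,0.105,0.027,0.055,0,0,0,0.135,0.033,0.055,0,0,0,0.1474,0.0349,0.05,0,0,0,0.1474,0.0349,0.045,0,0,0,0.1474,0.0349,0.045,0,0,0]

```text
clock: 9.55
eef_pos: [596.6, 139.8, 84.1]
eef_rot: [-3.138, 0.0, 1.648]
wrist_force: [-0.1, 0.3, -5.5]
finger_gap: 27.4
finger_force: 35.0
```

```bash
python3 - <<'E'
from h import *
s=manip.read_state(); print(s["clock"],s["eef_pos"],s["eef_rot"])
p,d,P=cloud("wrist"); np.save("pics/w4P.npy",P); cv2.imwrite("pics/w4.png",p[...,::-1])
def sel(y0,y1,x0,x1,lo,hi):
    Q=P[y0:y1,x0:x1].reshape(-1,3); return Q[(Q[:,2]>lo)&(Q[:,2]<hi)]
Q=sel(310,370,295,352,125,140);z=np.median(Q[:,2]);Q=Q[abs(Q[:,2]-z)<4];print("stub",len(Q),Q.mean(0),cv2.minEnclosingCircle(Q[:,:2].astype(np.float32)))
Q=sel(100,300,270,390,93,110);print("A",len(Q),Q.mean(0),cv2.minEnclosingCircle(Q[:,:2].astype(np.float32)))
E
```

```text
9.55 [596.64754683 139.80853257  84.08524571] [-3.13822091e+00  3.50954815e-04  1.64765779e+00]
stub 2121 [596.22521097 141.6435842  131.78659588] ((596.37744140625, 140.46267700195312), 10.01024055480957)
A 3722 [595.81919333 175.63958702 100.28101027] ((593.6435546875, 173.7391357421875), 35.108158111572266)
```

jog_arm:
  plan: [0.001,0,0,0,0,0,0.001,0,-0.005,0,0,0,0.001,0,-0.009,0,0,0,0.001,0,-0.012,0,0,0,0.001,0,-0.015,0,0,0,0.001,0,-0.018,0,0,0,0.001,0,-0.018,0,0,0]

```text
clock: 10.3
eef_pos: [598.7, 140.0, 67.4]
eef_rot: [-3.141, 0.0, 1.648]
wrist_force: [-0.6, 0.0, -4.7]
finger_gap: 27.0
finger_force: 35.0
```

jog_arm:
  plan: [0,0,-0.004,0,0,0,0,0,-0.008,0,0,0,0,0,-0.012,0,0,0,0,0,-0.015,0,0,0,0,0,-0.0165,0,0,0,0,0,-0.0165,0,0,0]

```text
clock: 10.9
eef_pos: [599.0, 140.0, 51.4]
eef_rot: [3.142, 0.0, 1.648]
wrist_force: [-0.5, -0.0, -4.3]
finger_gap: 27.2
finger_force: 35.0
```

jog_arm:
  plan: [0,0,0,0,0,0,0,0,0,0,0,0,0,0,0,0,0,0,0,0,0,0,0,0,0,0,0.04,0,0,0,0,0,0.085,0,0,0,0,0,0.125,0,0,0,-0.015,-0.023,0.15,0,0,-8,-0.03,-0.046,0.15,0,0,-16,-0.045,-0.07,0.15,0,0,-24,-0.06,-0.094,0.15,0,0,-32,-0.075,-0.118,0.15,0,0,-40,-0.09,-0.142,0.15,0,0,-48,-0.106,-0.165,0.15,0,0,-56,-0.122,-0.188,0.15,0,0,-64,-0.138,-0.212,0.15,0,0,-72,-0.154,-0.236,0.15,0,0,-80,-0.169,-0.2585,0.15,0,0,-88,-0.169,-0.2585,0.15,0,0,-90.4,-0.169,-0.2585,0.15,0,0,-90.4]
  claw: 0.065

```text
clock: 12.9
eef_pos: [429.8, -118.9, 201.8]
eef_rot: [3.141, -0.001, 0.068]
wrist_force: [0.5, -1.3, -0.3]
finger_gap: 65.0
finger_force: 0.0
```

```bash
python3 - <<'E'
from h import *
s=manip.read_state(); print(s["clock"],s["eef_pos"],s["eef_rot"])
p,d,P=cloud("wrist"); np.save("pics/w5P.npy",P); cv2.imwrite("pics/w5.png",p[...,::-1])
p,d,Q=cloud("top"); cv2.imwrite("pics/top2.png",p[...,::-1])
for n,u,v in(("A",245,222),("B",272,218),("s1",298,216)):
    q=Q[v-12:v+12,u-12:u+12].reshape(-1,3);q=q[q[:,2]>80];print(n,len(q),q.mean(0),q[:,2].max())
E
```

```text
12.9 [ 429.79121697 -118.94436465  201.76386086] [ 3.14134307e+00 -6.70800499e-04  6.80662911e-02]
A 120 [591.34254783 198.10898376  92.9224181 ] 105.3557496235585
B 117 [595.42410375 139.73638588  93.29910414] 108.211607935149
s1 121 [599.60723434  80.43168102  92.80780602] 105.65249463254281
```

View pics/w5.png

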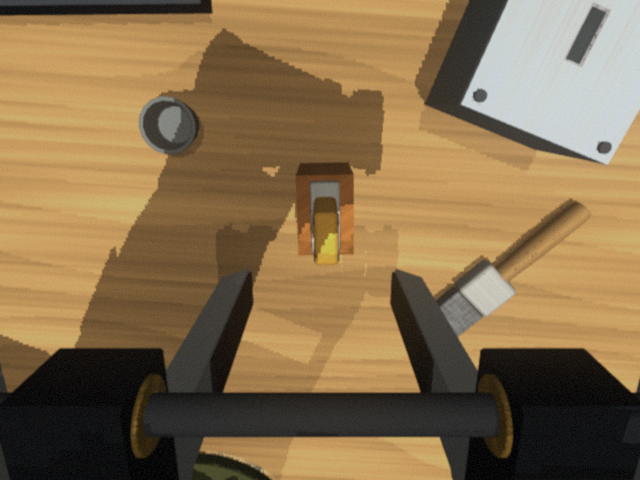

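Both plugs match the seated plug's height, so they are home. The gauge handle top is at (327,248) in its holder, and the window slot is at (587,35).

```bash
python3 - <<'E'
from h import *
P=np.load("pics/w5P.npy"); im=cv2.imread("pics/w5.png")
Q=P[190:275,295:360].reshape(-1,3); 
for lo,hi in((124,136),(62,76),(76,84)):
    q=Q[(Q[:,2]>lo)&(Q[:,2]<hi)]; print(lo,len(q),q[:,2].mean(),cv2.minAreaRect(q[:,:2].astype(np.float32)))
Z=P[0:75,560:615,2]; m=(Z<92).astype(np.uint8); c,_=cv2.findContours(m,0,2); c=max(c,key=cv2.contourArea); rc=cv2.minAreaRect(c); b=cv2.boxPoints(rc)+[560,0]; print("slot depth",rc)
g=im[0:75,560:615].max(2); m=(g<130).astype(np.uint8); c,_=cv2.findContours(m,0,2); c=max(c,key=cv2.contourArea); rc=cv2.minAreaRect(c); b2=cv2.boxPoints(rc)+[560,0]; print("slot img",rc)
for b in(b,b2):
    W=np.array([ray("wrist",*q,100) for q in b])[:,:2]; print(W.mean(0).round(1),W.round(1).tolist())
    e=sorted([W[1]-W[0],W[2]-W[1]],key=np.linalg.norm); print(np.degrees(np.arctan2(e[1][1],e[1][0])),[np.linalg.norm(x) for x in e])
q=P[0:165,430:640].reshape(-1,3); q=q[abs(q[:,2]-99)<5]; print("plate",len(q),q[:,2].mean())
E
```

```text
124 1346 128.81733838067817 ((430.03314208984375, -121.0539321899414), (36.2071418762207, 15.93691349029541), 4.392356872558594)
62 1790 69.29386507505858 ((424.25274658203125, -121.63421630859375), (52.32431411743164, 43.782798767089844), 5.151837348937988)
76 445 79.08989843638436 ((427.2895202636719, -121.29048919677734), (49.660404205322266, 21.539636611938477), 4.961997032165527)
slot depth ((23.40000343322754, 35.20000076293945), (11.627552032470703, 55.45448303222656), 26.56505012512207)
slot img ((26.10000228881836, 35.29999923706055), (16.54690170288086, 59.479408264160156), 26.56505012512207)
[ 564.5 -270.7] [[551.3, -262.9], [580.1, -271.3], [577.8, -278.4], [548.8, -270.2]]
-16.271056272438443 [np.float64(7.4571581378157745), np.float64(29.997217658144304)]
[ 564.5 -272.4] [[550.9, -262.8], [581.7, -271.8], [578.4, -281.9], [547.2, -273.1]]
-16.27105633755541 [np.float64(10.608085025235557), np.float64(32.13564869100053)]
plate 21277 99.43752486351111
```

jog_arm:
  plan: [0.0003,-0.0021,-0.03,0,0,0.7,0.0003,-0.0021,-0.065,0,0,0.7,0.0003,-0.0021,-0.095,0,0,0.7,0.0003,-0.0021,-0.113,0,0,0.7,0.0003,-0.0021,-0.113,0,0,0.7,0.0003,-0.0021,-0.113,0,0,0.7]

```text
clock: 13.6
eef_pos: [430.7, -120.3, 89.0]
eef_rot: [3.142, -0.0, 0.084]
wrist_force: [-0.3, -0.9, 0.4]
finger_gap: 65.1
finger_force: 0.0
```

jog_arm:
  plan: [0,0,0,0,0,0,0,0,0,0,0,0,0,0,0,0,0,0,0,0,0,0,0,0,0,0,0,0,0,0,0,0,0,0,0,0,0,0,0,0,0,0,0,0,0,0,0,0,0,0,0,0,0,0]
  claw: 0.005
  force: 45

```text
clock: 14.5
eef_pos: [430.3, -120.7, 88.5]
eef_rot: [3.141, -0.0, 0.082]
wrist_force: [-0.0, -1.8, 0.6]
finger_gap: 16.1
finger_force: 45.0
```

jog_arm:
  plan: [0,0,0.02,0,0,0,0,0,0.05,0,0,0,0,0,0.085,0,0,0,0,0,0.115,0,0,0,0.02,-0.022,0.115,0,0,-3,0.04,-0.045,0.115,0,0,-6,0.06,-0.067,0.115,0,0,-9,0.08,-0.09,0.115,0,0,-12,0.1,-0.112,0.115,0,0,-15,0.12,-0.135,0.115,0,0,-18,0.1345,-0.1514,0.112,0,0,-20.9,0.1345,-0.1514,0.104,0,0,-20.9,0.1345,-0.1514,0.104,0,0,-20.9,0.1345,-0.1514,0.104,0,0,-20.9]

```text
clock: 15.9
eef_pos: [564.2, -271.2, 192.0]
eef_rot: [-3.141, 0.001, -0.282]
wrist_force: [0.0, 0.6, -3.8]
finger_gap: 15.9
finger_force: 45.0
```

```bash
python3 - <<'E'
from h import *
s=manip.read_state(); print(s["clock"],s["eef_pos"],s["eef_rot"],s["wrist_force"])
p,d,P=cloud("wrist"); np.save("pics/w6P.npy",P); cv2.imwrite("pics/w6.png",p[...,::-1])
p2,d,Q=cloud("side"); np.save("pics/s6P.npy",Q); cv2.imwrite("pics/s6.png",p2[...,::-1])
cv2.imwrite("pics/m6.png",np.hstack([p[120:440,180:480],cv2.resize(p2[60:260,300:480],None,fx=2,fy=2)[:320]])[...,::-1])
E
```

```text
15.9 [ 564.24952059 -271.24201935  191.98788444] [-3.14111882e+00  1.39585713e-03 -2.81662386e-01] [ 1.28683792e-04  6.27477067e-01 -3.81173091e+00]
```

View pics/m6.png

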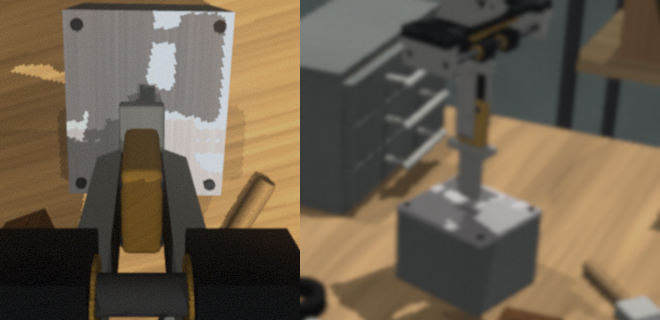

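The blade hangs over the plate, and the slot's far end at crop (149,92) looks a little to the right of the shoulder centre at (141,113). I'll check this numerically.

```bash
python3 - <<'E'
from h import *
P=np.load("pics/w6P.npy"); im=cv2.imread("pics/w6.png")
q=P.reshape(-1,3); q=q[abs(q[:,2]-99.3)<3.5]; q=q[(abs(q[:,0]-564)<85)&(abs(q[:,1]+272)<85)]
print("plate",len(q),q[:,2].mean(),cv2.minAreaRect(q[:,:2].astype(np.float32)))
P5=np.load("pics/w5P.npy")
a=np.radians(-16.2); ex=np.array([np.cos(a),np.sin(a)]); ey=np.array([-ex[1],ex[0]])
W=np.array([564.5,-272.4])
def loc(Q): return np.stack([(Q[:,:2]-W)@ex,(Q[:,:2]-W)@ey,Q[:,2]],1)
L=loc(P.reshape(-1,3))
near=(abs(L[:,0])<45)&(abs(L[:,1])<20)
for lo,hi,n in((228,240,"handle top"),(178,188,"shoulder top")):
    s=L[near&(L[:,2]>lo)&(L[:,2]<hi)]; print(n,len(s),s.min(0).round(1),s.max(0).round(1),"med",np.median(s,0).round(1))
# slot: pixels dark in region beyond shoulder
u0,v0=300,190; g=im[v0:v0+45,u0:u0+60].max(2)
print((g[::3,::3]))
np.set_printoptions(linewidth=250,suppress=True)
print(P[v0:v0+45:3,u0:u0+60:3,2].round(0))
# plate screws
gg=cv2.cvtColor(im,cv2.COLOR_BGR2GRAY)
S=[]
for u,v in((257,144),(399,147),(262,303),(389,304)):
    m=(gg[v-10:v+11,u-10:u+11]<70).astype(np.uint8); M=cv2.moments(m,True); w=ray("wrist",u-10+M["m10"]/M["m00"],v-10+M["m01"]/M["m00"],100); S.append(w); print(w.round(1),M["m00"])
print("centre",np.mean(S,0))
E
```

```text
plate 23039 99.30653920892088 ((564.5173950195312, -274.44744873046875), (110.62108612060547, 130.3643341064453), 73.0638427734375)
handle top 4716 [-18.6 -18.6 228. ] [ 17.3  20.  240. ] med [  5.8   1.4 232.5]
shoulder top 1441 [  3.6  -9.6 178. ] [ 27.1  12.5 188. ] med [ 20.1   1.3 182.6]
[[128 126 125 129 129 129 125 128 131 169 214 211 217 215 213 216 217 216
  211 123]
 [122 128 118 128 126 127 123 125 133 155 210 212 213 217 217 218 212 219
  182 127]
 [125 126 125 129 127 130 128 128 131 218 209 213 213 215 214 216 212 217
  152 130]
 [122 126 122 131 125 127 127 126 126 203 211 212 213 214 215 218 215 217
  195 127]
 [123 125 125 126 125 126 125 125 128 155 212 211 212 215 214 216 213 217
  177 127]
 [121 130 122 125 126 129 106  80  92  95 133 128 181 215 215 215 214 208
  144 130]
 [125 124 121 131 127 125 108  67  74  75  67  79 125 204 184 208 218 149
  134 130]
 [123 126 120 126 126 129 104  69  63  68  70  71 116 128 131 133 132 132
  134 126]
 [123 124 123 126 110  98  87  64  67  73  71  71  94 112 131 139 129 134
  132 128]
 [121 122 120  97 100  93  87  66  65  65
[... 1480 characters left out ...]
99.  98. 100.  99.]
 [100. 100.  99.  99.  97. 126. 126. 126. 126. 125.   7.   7.  99.  99.  99.  99. 101. 100.  99.  98.]
 [177. 179. 178. 178. 178. 177. 177. 179. 179. 179. 178. 178. 179. 179. 177. 100.  99. 100. 100.  99.]
 [183. 183. 183. 183. 182. 183. 182. 182. 182. 182. 182. 182. 183. 182. 183.  99.  98. 100. 100.  99.]
 [183. 183. 182. 182. 182. 183. 183. 183. 183. 182. 183. 183. 183. 182. 182.  99. 100.  99.  98.  99.]
 [182. 184. 183. 182. 182. 182. 183. 182. 183. 182. 183. 183. 183. 183. 183.  99.  99. 100.  98.  99.]]
[ 631.7 -246.7  100. ] 113.0
[ 604.8 -334.9  100. ] 93.0
[ 522.5 -215.9  100. ] 168.0
[ 497.9 -301.7  100. ] 34.0
centre [ 564.22891724 -274.80390537  100.        ]
```

```bash
python3 - <<'E'
from h import *
P=np.load("pics/w6P.npy")
a=np.radians(-16.9); ex=np.array([np.cos(a),np.sin(a)]); ey=np.array([-ex[1],ex[0]]); W=np.array([564.4,-274.6])
f=lambda w:np.array([(w[:2]-W)@ex,(w[:2]-W)@ey]).round(2)
m=np.zeros((480,640),np.uint8); m[195:218,310:350]=(P[195:218,310:350,2]<60)
v,u=np.nonzero(m); print("slot u",u.min(),u.max(),"v",v.min())
for y in(208,213): 
    r=u[v==y]; print(f(ray("wrist",r.min()-.5,y,99)),f(ray("wrist",r.max()+.5,y,99)))
print("far end",f(ray("wrist",328,v.min()-.5,100)))
Q=P.reshape(-1,3); L=np.c_[(Q[:,:2]-W)@ex,(Q[:,:2]-W)@ey,Q[:,2]]
for lo,hi,h in((180,185,16),(231,234,14)):
    s=L[(L[:,2]>lo)&(L[:,2]<hi)&(abs(L[:,0])<40)&(abs(L[:,1])<h)]; print(lo,len(s),np.percentile(s[:,:2],[.5,99.5],axis=0).round(1),cv2.minAreaRect(s[:,:2].astype(np.float32)))
E
```

```text
slot u 320 334 v 205
[14.2   4.99] [14.33 -5.13]
[10.72  4.94] [10.84 -4.53]
far end [16.93 -0.68]
180 1336 [[ 4.4 -7.1]
 [26.3 14.7]] ((14.819648742675781, 3.9093546867370605), (23.36898422241211, 22.017927169799805), 1.1187841892242432)
231 3362 [[-18.6 -12.6]
 [ 15.7  12.5]] ((-1.6198930740356445, 3.8971824645996094), (25.912961959838867, 36.452308654785156), 68.17842102050781)
```

jog_arm:
  plan: [0.0004,-0.0041,0,0,0,-0.9,0.0004,-0.0041,0,0,0,-0.9,0.0004,-0.0041,0,0,0,-0.9,0.0004,-0.0041,0,0,0,-0.9,0.0004,-0.0041,0,0,0,-0.9]

```text
clock: 16.5
eef_pos: [565.2, -276.0, 192.5]
eef_rot: [3.142, -0.0, -0.298]
wrist_force: [-0.2, 0.5, -4.2]
finger_gap: 15.6
finger_force: 45.0
```

```bash
cat > chk.py <<'E'
from h import *
s=manip.read_state(); print(s["clock"],s["eef_pos"].round(1),s["eef_rot"].round(4),s["wrist_force"].round(1))
p,d,P=cloud("wrist"); cv2.imwrite("pics/w7.png",p[...,::-1]); np.save("pics/w7P.npy",P)
a=np.radians(-16.9); ex=np.array([np.cos(a),np.sin(a)]); ey=np.array([-ex[1],ex[0]]); W=np.array([564.4,-274.6])
f=lambda w:np.array([(w[:2]-W)@ex,(w[:2]-W)@ey]).round(2)
q=P.reshape(-1,3); q=q[abs(q[:,2]-99.3)<3.5]; q=q[(abs(q[:,0]-564)<85)&(abs(q[:,1]+272)<85)]
rc=cv2.minAreaRect(q[:,:2].astype(np.float32)); print("plate",f(np.array(rc[0])),rc[2]-90)
m=(P[190:222,300:350,2]<60); v,u=np.nonzero(m); u+=300; v+=190
if len(v):
  print("slot v",v.min(),v.max())
  for y in(v.min()+3,v.min()+6):
    r=u[v==y]
    if len(r): print(f(ray("wrist",r.min()-.5,y,99)),f(ray("wrist",r.max()+.5,y,99)))
Q=P.reshape(-1,3); L=np.c_[(Q[:,:2]-W)@ex,(Q[:,:2]-W)@ey,Q[:,2]]
z=s["eef_pos"][2]-9.5
t=L[(abs(L[:,2]-z)<3)&(abs(L[:,0])<40)&(abs(L[:,1])<18)]; print("shoulder",len(t),np.median(t[:,2]),np.percentile(t[:,:2],[.5,99.5],axis=0).round(1),cv2.minAreaRect(t[:,:2].astype(np.float32)))
E
python3 chk.py
```

```text
16.5 [ 565.2 -276.   192.5] [ 3.1416 -0.     -0.2983] [-0.2  0.5 -4.2]
plate [-0.17  0.16] -17.019668579101562
slot v 208 220
[14.13  5.22] [14.1 -4.9]
[12.04  5.24] [12.01 -4.9 ]
shoulder 1356 183.0553157707525 [[  6.5 -11.6]
 [ 28.6  10.2]] ((17.101099014282227, -0.6460304260253906), (23.419660568237305, 22.078853607177734), 0.4590516686439514)
```

jog_arm:
  plan: [-0.0002,0.0008,0,0,0,-0.2,-0.0002,0.0008,-0.005,0,0,-0.2,-0.0002,0.0008,-0.01,0,0,-0.2,-0.0002,0.0008,-0.014,0,0,-0.2,-0.0002,0.0008,-0.018,0,0,-0.2,-0.0002,0.0008,-0.022,0,0,-0.2,-0.0002,0.0008,-0.022,0,0,-0.2]

```text
clock: 17.25
eef_pos: [564.8, -275.1, 169.7]
eef_rot: [-3.141, 0.001, -0.302]
wrist_force: [-0.4, 0.1, -5.0]
finger_gap: 15.8
finger_force: 45.0
```

```bash
python3 chk.py
```

```text
17.25 [ 564.8 -275.1  169.7] [-3.1414e+00  1.0000e-03 -3.0190e-01] [-0.4  0.1 -5. ]
plate [-0.14  0.18] -16.849098205566406
slot v 216 220
[14.12  4.79] [14.06 -4.55]
shoulder 1353 160.2924874008311 [[  5.7 -11. ]
 [ 28.   10.9]] ((16.443300247192383, -0.004693031311035156), (22.021509170532227, 23.242765426635742), 89.98748016357422)
```

jog_arm:
  plan: [0,0,-0.004,0,0,0,0,0,-0.008,0,0,0,0,0,-0.012,0,0,0,0,0,-0.016,0,0,0,0,0,-0.016,0,0,0]

```text
clock: 17.8
eef_pos: [564.7, -275.1, 153.7]
eef_rot: [-3.141, 0.001, -0.302]
wrist_force: [0.1, -0.3, -2.9]
finger_gap: 15.8
finger_force: 45.0
```

jog_arm:
  plan: [0,0,-0.004,0,0,0,0,0,-0.008,0,0,0,0,0,-0.012,0,0,0,0,0,-0.016,0,0,0,0,0,-0.0195,0,0,0,0,0,-0.0195,0,0,0,0,0,-0.0195,0,0,0,0,0,-0.0195,0,0,0,0,0,-0.0195,0,0,0,0,0,-0.0195,0,0,0]

```text
clock: 18.8
eef_pos: [565.0, -275.3, 135.1]
eef_rot: [3.142, -0.0, -0.302]
wrist_force: [-0.2, -0.0, -4.9]
finger_gap: 15.9
finger_force: 45.0
```

```bash
python3 chk.py; python3 - <<'E'
from h import *
p2,d,Q=cloud("side"); cv2.imwrite("pics/fin.png",np.hstack([cv2.resize(p2[60:260,220:480],None,fx=1.5,fy=1.5),cv2.imread("pics/w7.png")[100:400,180:480,::-1]])[...,::-1])
E
```

```text
18.8 [ 565.  -275.3  135.1] [ 3.1416e+00 -2.0000e-04 -3.0190e-01] [-0.2 -0.  -4.9]
plate [0.02 0.2 ] -16.98052978515625
shoulder 1355 125.7058229213728 [[  6.1 -11. ]
 [ 28.1  10.8]] ((16.607067108154297, -0.24651050567626953), (22.01087760925293, 23.404388427734375), 88.96693420410156)
```

View pics/fin.png

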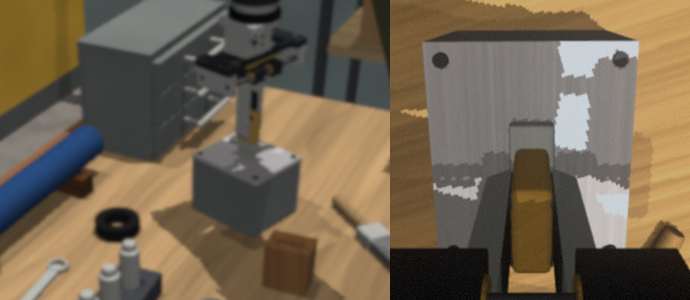

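The blade is through the slot and the gauge stands upright. The shoulder is about 16.3 mm above the plate, so I'll lower it about 1 mm, let it settle and hand in.

jog_arm:
  plan: [0,0,-0.0012,0,0,0,0,0,-0.0012,0,0,0,0,0,-0.0012,0,0,0,0,0,-0.0012,0,0,0,0,0,-0.0012,0,0,0,0,0,-0.0012,0,0,0,0,0,-0.0012,0,0,0,0,0,-0.0012,0,0,0]

```text
clock: 19.7
eef_pos: [565.0, -275.2, 133.7]
eef_rot: [-3.142, 0.0, -0.302]
wrist_force: [-0.4, 0.6, -4.3]
finger_gap: 15.6
finger_force: 45.0
```

```bash
python3 chk.py && python3 -c "
from cell import manip; print(manip.sign_off())"
```

```text
19.7 [ 565.  -275.2  133.7] [-3.1416  0.     -0.3019] [-0.4  0.6 -4.3]
plate [-0.18  0.27] -17.006813049316406
shoulder 1345 124.30792950405407 [[  6.  -11. ]
 [ 28.1  10.9]] ((16.550262451171875, -0.13755130767822266), (22.003732681274414, 23.760732650756836), 89.50457000732422)
the job is handed in; nothing more can be done
None
```

Handed in at about 20 s of the 56 s limit: both spare plugs measure fully home in the rack, and the gripper holds the gauge upright through the window slot with its shoulder about 15 mm above the plate, not touching it.

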